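# Empty the analyser's used-cuvette tray

### The job

The analyser's waste tray is due for emptying and stands ajar: draw it right out of its bay by the grip plate and carry it to the waste bin; with its open end over the bin and close to the rim, tip it so that all the used cuvettes slide off into the bin. Then put the empty tray back, pushing it in gently until it has clicked past its catch and stops, and let go. Leave the bin standing where it is and the other things on the bench undisturbed.

Things in the scene. Friction and masses are not known exactly. Their poses are not given: they have to be found in the camera images.
- analyser: The fixed white coagulation analyser, 272 wide, 330 deep, 194 high (origin and axes as dock; y from -200 to 72). Its tall body with the screen begins at x = 22; in front of that a low deck, 54 high, runs from x = -66. Under the deck's clear cover at its y = +-62 is the bay of the waste tray. Above and in front of the deck there is room for a gripper.
- dock (a point): Fixed point on the bench in the bay: the NOMINAL place of the tray's origin when home. x points level INTO the bay (pull out along -x), y to the left of that, z up. The bay is 100 wide (y = +-50), 44 high, open in front at x = -66. The true home lies up to 14 before or behind this, as the catch unit with the hard back stop is bolted in at a different depth each time: go by feel, not by this point.
- bay_mouth (a point): Middle of the bay's entrance at bench level (dock x = -66, y = 0), axes as dock. Short flared cheeks at both sides lead in: 120 apart at dock x = -81, narrowing to 100 at -66. The tray slides on the bench.
- catch_left (a joint): Travel of the left sprung catch roller out in the bay, m: 0 when sprung out, about 0.0025 while a side lug of the tray is passing it. Pushing the tray in takes 5 to 9 N as the lugs meet the two rollers 38 mm before home, then 1 to 3 N of drag; in the last 5 mm the rollers snap out behind the lugs and the tray meets the hard back stop. The way in before that is free.
- catch_right (a joint): The same for the right roller. The rollers sit hidden in the side cheeks of the bay, 90 apart.
- tray: The loose waste tray, 0.24 to 0.38 kg: a steel pan 140 long (x = +-70), 84 wide (95 over black lugs on its flanks at x = 31 to 63 and -58), side and front walls 26 high and 3 thick, floor 3. Origin: middle of the pan's underside; x along the pan to its open end, z up. The end at x = 70, the inner one, has no wall or lip: the pouring mouth. It starts in the bay, drawn out 60 to 80 from nominal home.
- tray_grip (a point): Middle of the tray's upright grip plate of grey plastic (tray x = -130, y = 0, 32 above the underside; tray's axes). The plate is 12 thick along x, 64 wide along y, from 4 to 50 above the underside, on a flat tongue 4 thick. Pinch its front and back faces from above. 54 free between plate and pan; low gussets (20 high) on the tongue's edges at y = +-30.
- tray_mouth (a point): Middle of the tray's pouring edge (tray x = 70, y = 0, upper face of the floor, 3 above the underside), tray's axes. The cuvettes slide off over it when this end is tipped down; on the smooth steel they begin to slide at a tilt of about 15 to 25 degrees, and stragglers may need 45 to 60.
- bin: The waste bin: a loose open square tub of grey plastic, 0.7 kg, 180 x 180 (190 over the bead of its rim), 90 high, walls and floor 4 thick. Origin: middle of its underside; x and y along its sides, z up.
- cuv0 (a point): Centre of used cuvette 1 of 5: a closed square white plastic cuvette with a grey stopper, 13 x 13 x 36, about 12 g, long along its own y; at the start it lies loose in the tray.
- cuv1 (a point): Centre of used cuvette 2 of 5: a closed square white plastic cuvette with a grey stopper, 13 x 13 x 36, about 12 g, long along its own y; at the start it lies loose in the tray.
- cuv2 (a point): Centre of used cuvette 3 of 5: a closed square white plastic cuvette with a grey stopper, 13 x 13 x 36, about 12 g, long along its own y; at the start it lies loose in the tray.
- cuv3 (a point): Centre of used cuvette 4 of 5: a closed square white plastic cuvette with a grey stopper, 13 x 13 x 36, about 12 g, long along its own y; at the start it lies loose in the tray.
- cuv4 (a point): Centre of used cuvette 5 of 5: a closed square white plastic cuvette with a grey stopper, 13 x 13 x 36, about 12 g, long along its own y; at the start it lies loose in the tray.
- tube_rack: Bystander: white rack of capped blood tubes, 70 x 210, 95 high, loose. Origin: middle of its underside.
- reagent: Bystander: amber reagent bottle, 56 in diameter, 110 high, loose. Origin: middle of its underside.
- tip_box: Bystander: blue box of pipette tips, 85 x 120, 60 high, loose. Origin: middle of its underside.

How it is judged (in metres and radians):
On the way, in this order (a step that is already met when the one before it is completed fails the run):
1. the tray is drawn clear of the bay (140 mm or more from home) with all the cuvettes still in it (horizontal distance between tray and dock above 0.14 m and x of cuv0 in the frame of tray between -0.07 and 0.075 m and y of cuv0 in the frame of tray between -0.045 and 0.045 m and z of cuv0 in the frame of tray between 0 and 0.05 m and x of cuv1 in the frame of tray between -0.07 and 0.075 m and y of cuv1 in the frame of tray between -0.045 and 0.045 m and z of cuv1 in the frame of tray between 0 and 0.05 m and x of cuv2 in the frame of tray between -0.07 and 0.075 m and y of cuv2 in the frame of tray between -0.045 and 0.045 m and z of cuv2 in the frame of tray between 0 and 0.05 m and x of cuv3 in the frame of tray between -0.07 and 0.075 m and y of cuv3 in the frame of tray between -0.045 and 0.045 m and z of cuv3 in the frame of tray between 0 and 0.05 m and x of cuv4 in the frame of tray between -0.07 and 0.075 m and y of cuv4 in the frame of tray between -0.045 and 0.045 m and z of cuv4 in the frame of tray between 0 and 0.05 m), for 0.1 s.
2. all the cuvettes are in the bin while the tray is still tipped (over 23 degrees) over it, the pouring edge over the bin and less than 70 mm above its rim (angle between tray's own z axis and vertical above 0.4 rad and z of tray_mouth in the frame of bin below 0.16 m and x of tray_mouth in the frame of bin between -0.1 and 0.1 m and y of tray_mouth in the frame of bin between -0.1 and 0.1 m and x of cuv0 in the frame of bin between -0.088 and 0.088 m and y of cuv0 in the frame of bin between -0.088 and 0.088 m and z of cuv0 in the frame of bin between 0 and 0.085 m and x of cuv1 in the frame of bin between -0.088 and 0.088 m and y of cuv1 in the frame of bin between -0.088 and 0.088 m and z of cuv1 in the frame of bin between 0 and 0.085 m and x of cuv2 in the frame of bin between -0.088 and 0.088 m and y of cuv2 in the frame of bin between -0.088 and 0.088 m and z of cuv2 in the frame of bin between 0 and 0.085 m and x of cuv3 in the frame of bin between -0.088 and 0.088 m and y of cuv3 in the frame of bin between -0.088 and 0.088 m and z of cuv3 in the frame of bin between 0 and 0.085 m and x of cuv4 in the frame of bin between -0.088 and 0.088 m and y of cuv4 in the frame of bin between -0.088 and 0.088 m and z of cuv4 in the frame of bin between 0 and 0.085 m), for 0.1 s.
At the end, for the whole second after the job is handed in: All five cuvettes lie in the bin below its rim; the bin is upright; the tray is clicked in: both rollers sprung out and the tray -17.5 to 16.5 mm from nominal along x, where only a clicked-in tray can be, within 4 mm across, flat, straight within 0.08 rad, released, at rest (x of tray in the frame of dock between -0.0175 and 0.0165 m and y of tray in the frame of dock between -0.004 and 0.004 m and z of tray in the frame of dock below 0.004 m and angle between tray's own z axis and vertical below 0.05 rad and angle between the x axis of tray and the x axis of dock, either way round below 0.08 rad and x of cuv0 in the frame of bin between -0.088 and 0.088 m and y of cuv0 in the frame of bin between -0.088 and 0.088 m and z of cuv0 in the frame of bin between 0 and 0.085 m and x of cuv1 in the frame of bin between -0.088 and 0.088 m and y of cuv1 in the frame of bin between -0.088 and 0.088 m and z of cuv1 in the frame of bin between 0 and 0.085 m and x of cuv2 in the frame of bin between -0.088 and 0.088 m and y of cuv2 in the frame of bin between -0.088 and 0.088 m and z of cuv2 in the frame of bin between 0 and 0.085 m and x of cuv3 in the frame of bin between -0.088 and 0.088 m and y of cuv3 in the frame of bin between -0.088 and 0.088 m and z of cuv3 in the frame of bin between 0 and 0.085 m and x of cuv4 in the frame of bin between -0.088 and 0.088 m and y of cuv4 in the frame of bin between -0.088 and 0.088 m and z of cuv4 in the frame of bin between 0 and 0.085 m and value of joint each of catch_left, catch_right below 0.0012 m and linear speed of each of tray, bin below 0.01 m/s and angle between bin's own z axis and vertical below 0.08 rad); the robot touches nothing.
It fails at once if the tube rack is pushed more than 30 mm or knocked over (distance of tube_rack from where it was at the start of the episode above 0.03 m or angle between tube_rack's own z axis and vertical above 0.35 rad).
It fails at once if the reagent bottle is pushed more than 30 mm or knocked over (distance of reagent from where it was at the start of the episode above 0.03 m or angle between reagent's own z axis and vertical above 0.35 rad).
It fails at once if the box of tips is pushed more than 30 mm or knocked over (distance of tip_box from where it was at the start of the episode above 0.03 m or angle between tip_box's own z axis and vertical above 0.35 rad).
It fails at once if the bin is pushed more than 40 mm or tipped (distance of bin from where it was at the start of the episode above 0.04 m or angle between bin's own z axis and vertical above 0.3 rad).
It fails at once if the tray is rammed into the analyser or the bin with more than 35 N (contact force between tray and analyser above 35 N or contact force between tray and bin above 35 N).
It also fails if it takes over 72 s, if anything falls off the work surface, if the arm or the gripper's body presses on something with over 40 N, if the wrist force passes 120 N, or if a joint passes its speed limit or range.

### The arm

A 7-joint arm with a two-finger parallel gripper is mounted at the origin on the work surface. World frame = base frame: x ahead of the robot, y to its left, z up, the work surface at z = 0. Lengths are in mm, angles in rad, forces in N, time in s.
With the tool pointing down it reaches from about 400 to 900 mm from the base axis. Payload 5.6 kg.
Tool frame: the origin (TCP) lies midway between the tips of the shut fingers; the grasp point (between the pads) lies 19 mm behind it; z points along the fingers, y is the line along which they close (so a half turn about z gives the same grasp; the last joint's range is limited). The gripper opens to 92 mm and grips with 3 to 60 N. Pads are 20 mm wide; open, the fingers measure 128 mm over their backs; the gripper's body (75 mm by 189 mm) begins 69 mm behind the grasp point.
Start: joints at [1.058, 0.468, -0.012, 1.603, 0.006, 1.071, -0.056], TCP at [294.222, -579.605, 214.592] pointing down, gripper open.
Joint ranges: [-2.53, 2.53], [-0.31, 2.02], [-1.57, 1.55], [0.28, 2.44], [-1.29, 4.43], [0.15, 1.84], [-2.92, 2.92]. Speed limits (rad/s): [2.57, 2.57, 3.14, 3.14, 3.14, 3.14, 3.14].

### API

Orientations are given as a rotation vector (axis times angle).
In Python, from cell import robot, grip, kin, viewer gives the robot as it stands. Calls block until the motion is done:
- robot.movep(position, orientation): joint-space move of the TCP to a pose.
- robot.servo_line(position, feed=150, rotation=None): straight line of the TCP; rotation=None keeps the orientation; feed is the mean speed in mm/s.
- robot.goto_joints(angles): joint-space move.
- grip(opening, newtons=None): opening from 0.0 (shut) to 1.0 (fully open); newtons is the grip in N (None keeps the last); returns when the fingers have stopped.
- robot.hold(seconds).
- kin.ik(position, orientation): joint angles nearest the present ones, or None.
- robot.observe(): the state.
- viewer.read_camera(name): name is "scene" or "top" or "wrist"; returns the picture (480x640x3 uint8, red, green, blue); there is no depth.
- viewer.camera_info(name): a dict with "camera_matrix" (3x3 intrinsics, pixels), "R" (3x3) and "t" (3): a world point X has camera coordinates R X + t. Camera axes: x right, y down, z forward; pixel columns grow to the right and rows downward; lengths in mm; the calibration is good to about 2 mm. A picture is of the moment at which its call begins: read the wrist's pose just before it. camera_info takes no time and is no camera call; for the wrist camera it gives the pose at the moment of the call.
A pose or a line that the arm cannot do raises robot.IKError and nothing moves.
- robot.job_done(): hands the job in; it is judged then, once.
Trained networks look in the newest picture that a camera, given by its name, has taken for a name from the list of things; names that differ only in an ending like _2 or _b are one class to them, and where a whole thing is asked for, a point or a joint stands for the part that bears it (a point fixed in the world has none). Each returns a list of dicts, best first, with "confidence" (0 to 1); they miss things now and then, are a little off and sometimes report something else, mostly with a low value. They report only what shows in the picture. A call takes as long as a camera call.
- viewer.silhouettes(name, camera): "mask" (480x640 bool, what is visible of it).
- viewer.pinpoint(name, camera): "at" ([x, y, z] in mm, in the coordinates of the camera as it stood for that picture, good to about 4 mm: a listed point, or the origin of a listed thing).
The state is a dict: "t": time; "joints": joint angles; "joint_velocities": joint speeds; "joint_torque": joint torques, N m; "tcp_pos": TCP position; "tcp_rot": TCP orientation; "contact_force": force on the tool from outside, world axes, zero at the start; "wrist_torque": the same for the moment, N m; "grip_width": opening from 0.0 (shut) to 1.0 (fully open); "grip_force": force on a finger pad.
Only numpy, scipy, OpenCV 4.12 (cv2) and the standard library are available. Lean on these libraries where they do the work, as an engineer would, in place of code of your own. Each camera call takes 0.05 s, during which the arm holds its last target. There are 200 camera calls.

## Working session

There is one attempt and no reset: what is moved stays moved. The work goes in short steps, each a Python script; the robot and the scene stay as the last script left them, time stands still between calls to the robot, and variables do not carry over. Pictures are saved under pics/ and viewed, at most 10 in all, crops included, and the job is handed in when it is done.

```bash
ls; mkdir -p pics
cat > h.py <<'E'
import numpy as np, cv2
from scipy.spatial.transform import Rotation as Rn
from cell import robot, grip, kin, viewer
def pin(n,cam):
    i=viewer.camera_info(cam); R=np.array(i["R"]); t=np.array(i["t"])
    return [(round(d["confidence"],2),(R.T@(np.array(d["at"])-t)).round(1)) for d in viewer.pinpoint(n,cam)]
def shot(cam,f):
    im=viewer.read_camera(cam); cv2.imwrite(f"pics/{f}.png",im[:,:,::-1]); return im
E
python3 - <<'E'
from h import *
for c in ["scene","top"]:
    shot(c,c+"0"); print(c)
    for n in ["analyser","dock","bay_mouth","tray","tray_grip","tray_mouth","bin","tube_rack","reagent","tip_box","cuv0"]:
        print(n,pin(n,c)[:5])
print(robot.observe())
E
```

```text
pics
scene
analyser [(0.58, array([ 5.322e+02,  3.005e+02, -4.000e-01]))]
dock []
bay_mouth [(0.71, array([512.1, 236.4,  -4.3]))]
tray [(0.9, array([509.3, 225.3,   4. ]))]
tray_grip []
tray_mouth [(0.6, array([531.1, 292.8,   3.5])), (0.31, array([533. , 301. ,  -2.6]))]
bin [(0.81, array([ 565.1, -277.5,   -2.8]))]
tube_rack [(0.7, array([ 7.765e+02, -7.970e+01, -5.000e-01])), (0.37, array([ 566.3, -274.9,   -0.8]))]
reagent [(0.73, array([ 385.9, -447.3,    2.9]))]
tip_box [(0.71, array([ 7.107e+02, -3.547e+02,  7.000e-01])), (0.21, array([ 386.8, -447.7,    4.5]))]
cuv0 [(0.54, array([478.7, 191.8,  12.1])), (0.49, array([496.7, 257.9,   8.4])), (0.44, array([508.3, 220.7,   6.4])), (0.39, array([514.1, 182.1,   9.3])), (0.36, array([535.9, 252. ,   8. ]))]
top
analyser [(0.96, array([531.3, 301.5,   2.6]))]
dock []
bay_mouth [(0.23, array([472.1, 100.8,  31. ]))]
tray [(0.69, array([515.6, 178.1,  13.8])), (0.61, array([507.2, 221. ,   0.8]))]
tray_grip [(0.7, array([505.1, 223.2,  11.7])), (0.67, array([471.5, 103.6,  28.7]))]
tray_mouth []
bin [(0.85, array([ 562.3, -278.9,  
[... 329 characters left out ...]
7, -0.01156832,  1.60268916,  0.00598079,
        1.07139374, -0.05632797]), 'joint_velocities': array([ 1.33152036e-03,  1.43846206e-03,  2.18977716e-04,  2.75560744e-05,
       -7.03637645e-04, -3.96820951e-04, -1.62770750e-03]), 'joint_torque': array([-7.67308734e-05, -5.20416391e+01, -1.22814684e-02, -2.44056255e+01,
       -5.66303101e-02,  1.14011267e-02,  1.26043201e-05]), 'tcp_pos': array([ 294.22241153, -579.61307022,  214.58542902]), 'tcp_rot': array([ 3.05532764e+00,  7.30993247e-01, -4.37106721e-05]), 'contact_force': array([-0.20202055, -0.20169992,  0.39269959]), 'wrist_torque': array([-0.04467442,  0.00858296, -0.01619409]), 'grip_force': 0.0, 'grip_width': 1.0007857839095737}
```

View both.

View pics/top0.png

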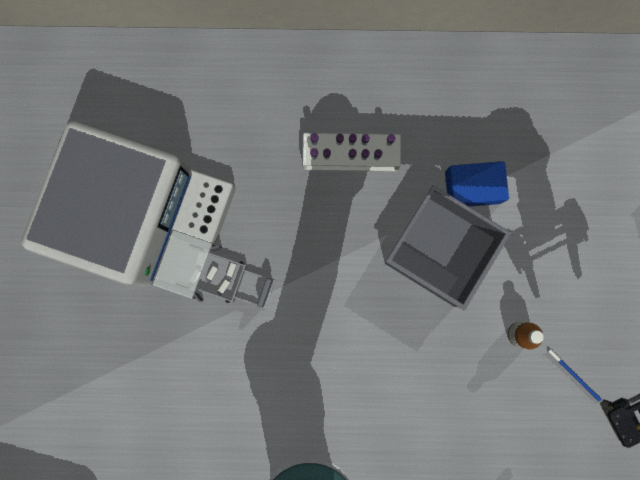

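View pics/scene0.png

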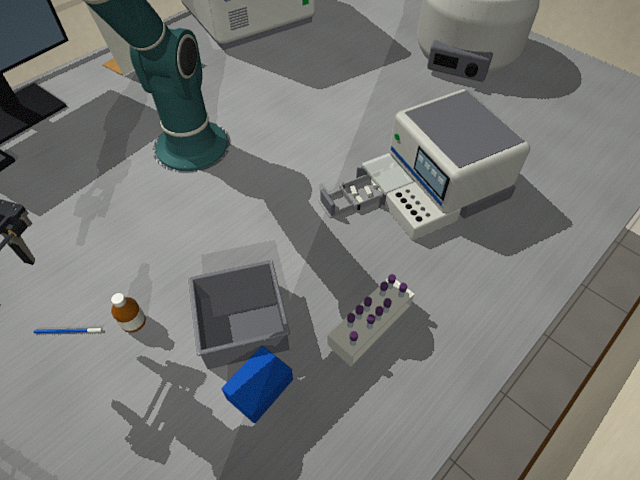

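```bash
cat >> h.py <<'E'
def ori(yaw,tilt=0,s=1):
    # tray frame: x at yaw, tilt>0 = mouth down ; tool z=-tray z, tool y = s*tray x
    T=Rn.from_euler('z',yaw)*Rn.from_euler('y',tilt); M=T.as_matrix()
    y=s*M[:,0]; z=-M[:,2]; x=np.cross(y,z)
    return Rn.from_matrix(np.c_[x,y,z]).as_rotvec()
def st(): 
    o=robot.observe(); return round(o["t"],2),o["tcp_pos"].round(1),o["contact_force"].round(1),o["wrist_torque"].round(2),round(o["grip_width"],3),round(o["grip_force"],1)
E
python3 - <<'E'
from h import *
for s in (1,-1):
  for p in [(471,102,230),(471,102,13),(440,0,13),(490,165,13)]:
    q=kin.ik(p,ori(np.radians(73),0,s)); print(s,p,None if q is None else np.round(q,2))
# pouring candidates
B=np.array([563,-278,0])
for s in (1,-1):
  for yd in range(-180,180,15):
    r=[]
    for tl in (0,30,55):
      yaw=np.radians(yd); T=(Rn.from_euler('z',yaw)*Rn.from_euler('y',np.radians(tl))).as_matrix()
      m=B+[0,0,125]; org=m-T@[70,0,3]; tcp=org+T@[-130,0,13]
      q=kin.ik(tcp,ori(yaw,np.radians(tl),s)); r.append(q is not None)
    if r[0] and r[1]: print(s,yd,r,np.round(q,2) if q is not None else '',tcp.round())
i=viewer.camera_info("wrist"); print(i)
m=viewer.silhouettes("bin","top")
E
```

```text
1 (471, 102, 230) [ 0.51  0.3  -0.92  1.94  0.28  1.03  0.74]
1 (471, 102, 13) [ 0.22  0.61 -0.61  2.1   0.61  0.61  0.45]
1 (440, 0, 13) [ 0.38  0.55 -0.54  2.2   0.56  0.53  0.69]
1 (490, 165, 13) [ 0.05  0.64 -0.55  2.02  0.55  0.63  0.4 ]
-1 (471, 102, 230) [ 0.23  0.22 -0.58  1.96  0.14  1.   -2.28]
-1 (471, 102, 13) [-0.07  0.53 -0.25  2.12  0.26  0.52 -2.38]
-1 (440, 0, 13) [ 0.06  0.48 -0.16  2.22  0.17  0.45 -2.1 ]
-1 (490, 165, 13) [-0.17  0.58 -0.27  2.03  0.28  0.57 -2.5 ]
1 -180 [True, True, True] [ 1.53  0.7  -1.31  2.    1.5   0.18  2.34] [ 670. -278.  295.]
1 -165 [True, True, True] [ 1.15  0.41 -0.66  1.95 -1.22  0.47 -1.24] [ 666. -250.  295.]
1 -150 [True, True, True] [ 0.77  0.39 -0.16  1.89 -1.22  0.86 -1.12] [ 655. -225.  295.]
1 -135 [True, True, True] [ 0.76  0.45 -0.12  1.79 -1.08  1.09 -1.07] [ 638. -203.  295.]
1 -120 [True, True, True] [ 0.74  0.52 -0.11  1.68 -0.95  1.29 -1.  ] [ 616. -186.  295.]
1 -105 [True, True, True] [ 0.72  0.58 -0.11  1.57 -0.82  1.48 -0.92] [ 591. -175.  295.]
1 -90 [True, True, True] [ 0.7   0.64 -0.12  1.47 -0.69  1.66 -0.82] [
[... 2980 characters left out ...]
370.  295.]
-1 135 [True, True, True] [-0.12  0.26  0.46  2.1   1.8   0.31 -2.18] [ 638. -353.  295.]
-1 150 [True, True, True] [ 1.38  0.64 -1.31  2.04  1.96  0.69 -1.69] [ 655. -331.  295.]
-1 165 [True, True, True] [ 1.46  0.64 -1.3   2.04  1.97  0.39 -1.49] [ 666. -306.  295.]
{'camera_matrix': array([[392.52369967,   0.        , 312.52100063],
       [  0.        , 392.52369967, 239.25457784],
       [  0.        ,   0.        ,   1.        ]]), 'R': array([[ 4.51799738e-01, -8.92119375e-01,  1.33360321e-04],
       [-8.67688172e-01, -4.39392188e-01,  2.32490306e-01],
       [-2.07350509e-01, -1.05154774e-01, -9.72598705e-01]]), 't': array([-649.38699998,  -24.8412514 ,  389.91664467])}
```

Run:
```python
from h import *
yaw=np.radians(73)
o=robot.observe(); robot.servo_line(o["tcp_pos"]+[0,0,45],feed=200)
grip(0.52,20)
robot.movep([471,102,200],ori(yaw))
shot("wrist","w1")
for n in ["analyser","bay_mouth","tray","tray_grip","tray_mouth","cuv0"]: print(n,pin(n,"wrist")[:5])
shot("top","t1")
for n in ["analyser","bay_mouth","tray","tray_grip","tray_mouth","bin"]: print(n,pin(n,"top")[:5])
m=viewer.silhouettes("bin","top")
i=viewer.camera_info("top");K=np.array(i["camera_matrix"]);R=np.array(i["R"]);t=np.array(i["t"])
if m:
  c=cv2.findContours(m[0]["mask"].astype(np.uint8),0,2)[0]; c=max(c,key=cv2.contourArea)
  b=cv2.boxPoints(cv2.minAreaRect(c)); C=-R.T@t
  P=[]
  for u in b:
    d=R.T@np.linalg.inv(K)@[*u,1]; P.append((C+d*(90-C[2])/d[2])[:2])
  P=np.array(P); print(P.round(1),P.mean(0),[np.degrees(np.arctan2(*(P[(k+1)%4]-P[k])[::-1])).round(1) for k in range(4)])
print(st())
```

```text
analyser [(0.92, array([534.9, 300.4,   1. ]))]
bay_mouth [(0.41, array([511.7, 180.3,   9.7]))]
tray [(0.69, array([ 5.097e+02,  2.279e+02, -3.000e-01])), (0.44, array([531.8, 303. ,   0.8]))]
tray_grip [(0.87, array([469.6, 103.3,  31.4])), (0.25, array([512.4, 181.1,  10.6]))]
tray_mouth []
cuv0 [(0.92, array([508.6, 181.6,  12.2])), (0.81, array([509.2, 224.6,   9.8])), (0.75, array([479.5, 199.7,   9. ])), (0.58, array([504.3, 258.2,   8.4])), (0.51, array([534.4, 251.5,   8.6]))]
analyser [(0.72, array([524.9, 301.5,   2.9]))]
bay_mouth [(0.52, array([ 712.8, -352.1,   -2.2]))]
tray []
tray_grip []
tray_mouth []
bin [(0.73, array([ 5.635e+02, -2.805e+02,  3.000e-01]))]
[[ 531.5 -144.7]
 [ 700.4 -246.3]
 [ 600.4 -410.1]
 [ 434.1 -307.4]] [ 566.57727194 -277.10361712] [np.float64(-31.0), np.float64(-121.4), np.float64(148.3), np.float64(59.1)]
(5.67, array([471., 102., 200.]), array([0.7, 0.1, 0. ]), array([ 0.02, -0.17, -0.01]), 0.518, 0.0)
```

View pics/w1.png

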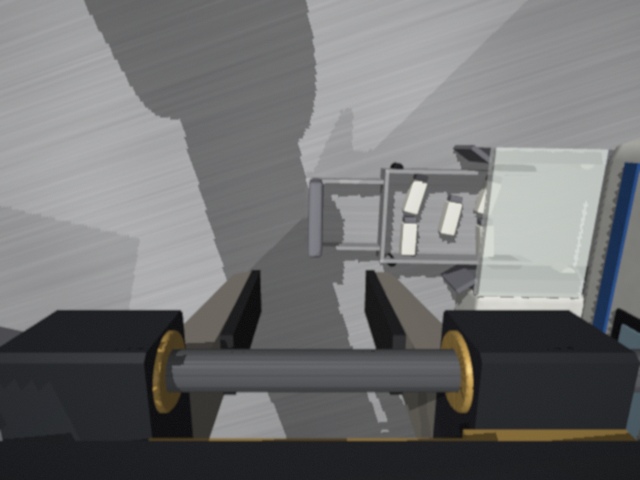

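```bash
python3 -c "
import cv2
im=cv2.imread('pics/w1.png')[130:310,295:625]; cv2.imwrite('pics/w1c.png',cv2.resize(im,None,fx=2.4,fy=2.4,interpolation=cv2.INTER_CUBIC))"
```

```text
(no output)
```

View pics/w1c.png

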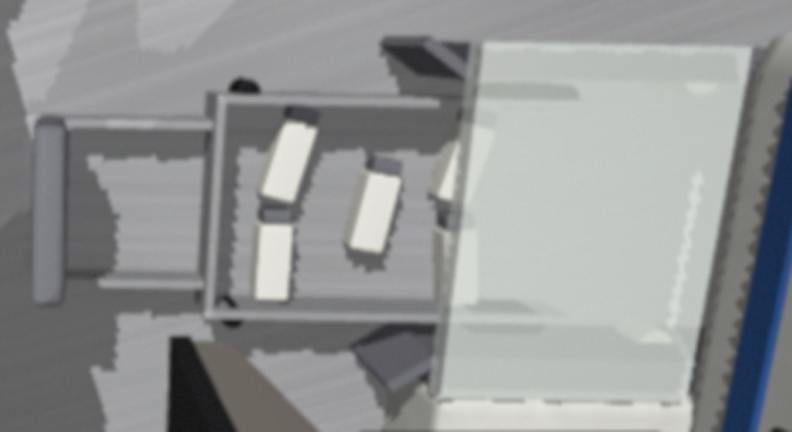

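Run:
```python
from h import *
i=viewer.camera_info("wrist");K=np.array(i["camera_matrix"]);R=np.array(i["R"]);t=np.array(i["t"]);C=-R.T@t
def W(X,Y,z):
    d=R.T@np.linalg.inv(K)@[295+X/2.4,130+Y/2.4,1]; return (C+d*(z-C[2])/d[2])[:2]
def L(n,a,b,z):
    p,q=W(*a,z),W(*b,z); d=q-p; print(n,p.round(1),q.round(1),np.linalg.norm(d).round(1),np.degrees(np.arctan2(d[1],d[0])).round(1))
L("wallL",(222,96),(438,101),26);L("wallR",(207,318),(435,319),26);L("front",(208,318),(210,95),26)
L("plate front",(34,300),(37,122),50);L("plate back",(62,300),(65,122),50)
L("coverL",(482,42),(750,47),54);L("coverR",(440,397),(688,400),54);L("coverF",(440,397),(482,42),54);L("coverB",(688,400),(750,47),54)
```

```text
wallL [448.5 178. ] [473.1 252.1] 78.1 71.6
wallR [527.8 151.5] [553.7 234.7] 87.1 72.7
front [527.9 151.9] [446.9 173.9] 84.0 164.8
plate front [495.2  92.7] [435.8 112.1] 62.5 161.9
plate back [498.1 102.2] [438.6 121.2] 62.5 162.3
coverL [453.4 259.1] [480.7 342.8] 88.0 71.9
coverR [571.2 221.4] [598.4 306.1] 89.0 72.2
coverF [571.2 221.4] [453.4 259.1] 123.7 162.2
coverB [598.4 306.1] [480.7 342.8] 123.3 162.7
```

```bash
cat >> h.py <<'E'
Y0=np.radians(72.2); D=np.array([np.cos(Y0),np.sin(Y0),0]); DOCK=np.array([532.5,303.1,0])
E
python3 - <<'E'
from h import *
robot.movep([468.6,105.3,120],ori(Y0)); robot.servo_line([468.6,105.3,14],feed=100); print(st())
grip(0.0,60); print(st())
o=robot.observe()["tcp_pos"]
robot.servo_line(o-D*20,feed=40); print(st())
robot.servo_line(o-D*115,feed=70); print(st())
shot("wrist","w2")
for n in ["tray","tray_grip","tray_mouth","cuv0"]: print(n,pin(n,"wrist")[:6])
E
```

```text
(7.29, array([469.1, 105.5,  14.5]), array([0.5, 0.1, 0.4]), array([ 0.08, -0.17,  0.01]), 0.523, 0.0)
(7.92, array([468.6, 104.9,  14.1]), array([-1.2, -2.3,  2.8]), array([-0.24, -0.05, -0.13]), 0.129, 60.0)
(8.58, array([462.3,  85. ,  14.1]), array([-1.2, -1.2,  1.8]), array([-0.02, -0.11, -0.  ]), 0.128, 60.0)
(10.09, array([433.4,  -5. ,  14.1]), array([-0.3, -1.3,  1.7]), array([-0.07, -0.24, -0.03]), 0.127, 60.0)
tray []
tray_grip []
tray_mouth []
cuv0 [(0.75, array([477. ,  70.6,   9.9])), (0.72, array([472.3, 115.8,  11.3])), (0.66, array([441.3,  87.6,   8.4]))]
```

View pics/w2.png

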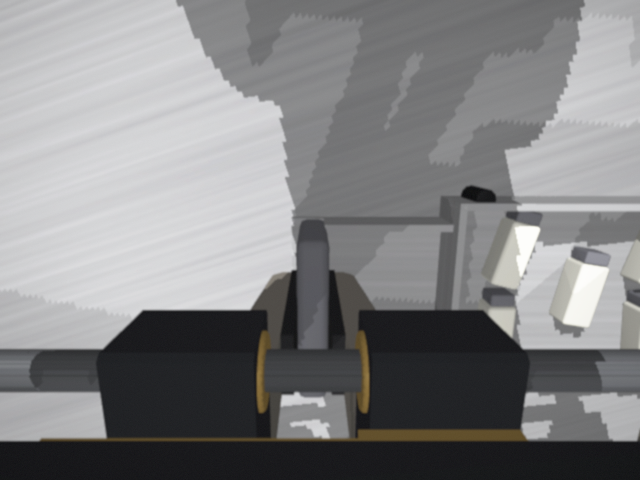

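Run:
```python
from h import *
o=robot.observe()["tcp_pos"]
robot.servo_line(o+[0,0,60],feed=60,rotation=ori(Y0,-0.1)); print(st())
robot.servo_line(o+[0,0,170],feed=100,rotation=ori(Y0,-0.1)); print(st())
shot("scene","s2")
for n in ["tray","tray_grip","tray_mouth","cuv0"]: print(n,pin(n,"scene")[:6])
```

```text
(11.49, array([433.1,  -4.9,  73.8]), array([-0.1, -0.2, -4.6]), array([-0.45,  0.04, -0.04]), 0.128, 60.0)
(12.74, array([432.9,  -5. , 183.6]), array([ 0.9,  0.8, -4.2]), array([-0.48,  0.02,  0.  ]), 0.128, 60.0)
tray [(0.74, array([470.4, 119.8, 186.8]))]
tray_grip [(0.87, array([430.4, -10.1, 203.5])), (0.7, array([495.3, 180.8, 191.4])), (0.57, array([ 568.6, -275.1,   -2.8]))]
tray_mouth [(0.74, array([495.2, 179.2, 191.1]))]
cuv0 [(0.68, array([ 5.298e+02,  3.020e+02, -2.000e-01])), (0.66, array([458. , 148.2, 193.5])), (0.5, array([468. , 111.1, 189.7])), (0.45, array([439.5,  84.1, 190.6])), (0.37, array([476. ,  71.4, 187.6]))]
```

View pics/s2.png

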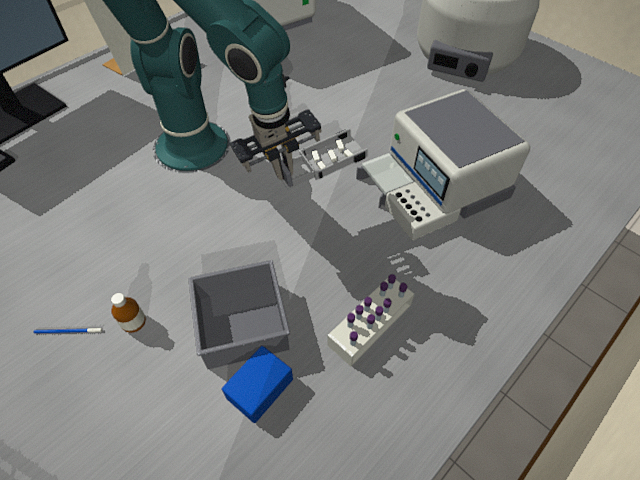

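```bash
cat >> h.py <<'E'
BIN=np.array([565,-278,0.]); YB=np.radians(59.1); DB=np.array([np.cos(YB),np.sin(YB),0])
def pour(tl,mz,off=-30):
    T=(Rn.from_euler('z',YB)*Rn.from_euler('y',tl)).as_matrix()
    return BIN+off*DB+[0,0,mz]+T@[-200,0,11], ori(YB,tl)
E
python3 - <<'E'
from h import *
p,r=pour(-0.1,185); print(p)
robot.servo_line(p,feed=140,rotation=r); print(st(), robot.observe()["joints"].round(2))
p,r=pour(0.0,150); robot.servo_line(p,feed=60,rotation=r)
p,r=pour(0.2,128); robot.servo_line(p,feed=60,rotation=r); print(st())
shot("scene","s3")
for n in ["tray_mouth","tray_grip","bin","cuv0"]: print(n,pin(n,"scene")[:6])
for tl in (.55,.85): print(kin.ik(*pour(tl,128)))
E
```

```text
[ 446.83467111 -475.43987729  175.97836249]
(16.5, array([ 446.9, -475.1,  176. ]), array([-0.6,  0.4, -4.3]), array([-0.43,  0.1 , -0.02]), 0.128, 60.0) [ 1.34  0.67 -0.79  1.57  0.4   1.11  1.51]
(17.36, array([ 450.2, -470.4,  178.8]), array([ 0.4,  0. , -3.8]), array([ 0.06, -0.11,  0.  ]), 0.127, 60.0)
tray_mouth [(0.67, array([ 548.9, -306.7,  127.2]))]
tray_grip [(0.63, array([ 446. , -469.8,  198.5]))]
bin [(0.58, array([ 565. , -274. ,   -0.7]))]
cuv0 [(0.68, array([ 510.9, -326.4,  140.6])), (0.57, array([ 513.2, -364.9,  151.5])), (0.51, array([ 549.6, -348.5,  140.2])), (0.49, array([ 508.4, -410.5,  159.7])), (0.46, array([ 477.4, -388.7,  155.7]))]
[ 0.84084858  0.52268613 -0.55213185  1.65110596  0.84185815  1.30006164
  1.01630917]
[ 0.57458575  0.5470698  -0.4394464   1.63195624  0.98999543  1.52544154
  0.8555943 ]
```

View pics/s3.png

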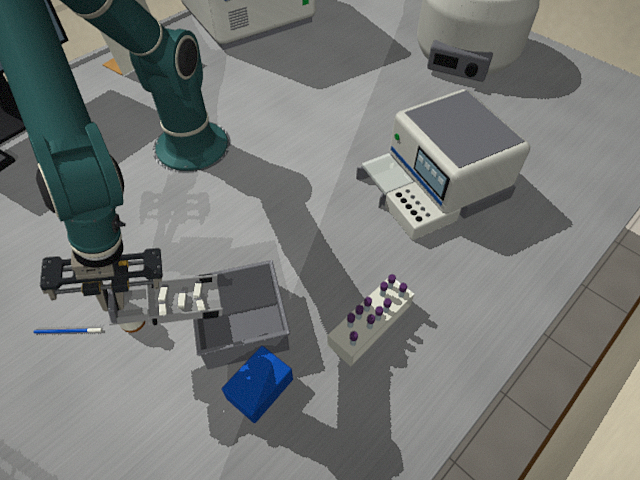

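Run:
```python
from h import *
for tl in (.3,.4,.5,.6,.7,.8,.88):
    p,r=pour(tl,128); robot.servo_line(p,feed=45,rotation=r)
print(st()); robot.hold(0.4)
shot("scene","s4")
for n in ["tray_mouth","bin","cuv0"]: print(n,pin(n,"scene")[:6])
shot("top","t4"); print(pin("cuv0","top")[:6]); print(st())
```

```text
(21.67, array([ 488.5, -405.9,  289.1]), array([-0.4, -0.5, -2.6]), array([ 1.04, -0.73,  0.01]), 0.128, 60.0)
tray_mouth [(0.73, array([ 549.2, -307.8,  126.5]))]
bin [(0.81, array([ 565.5, -274.8,   -1.6]))]
cuv0 [(0.67, array([ 612. , -239.7,   11.6])), (0.56, array([ 577.8, -253.8,   14.2])), (0.55, array([ 564.6, -273.1,    8.9])), (0.46, array([ 604.9, -253.2,   11.3])), (0.46, array([ 599. , -290.7,    8.2]))]
[(0.38, array([ 608.1, -231.9,   13.8]))]
(22.37, array([ 488.5, -405.8,  289.2]), array([ 0.7,  0.2, -3.4]), array([ 1.01, -0.77, -0.03]), 0.126, 60.0)
```

View pics/s4.png

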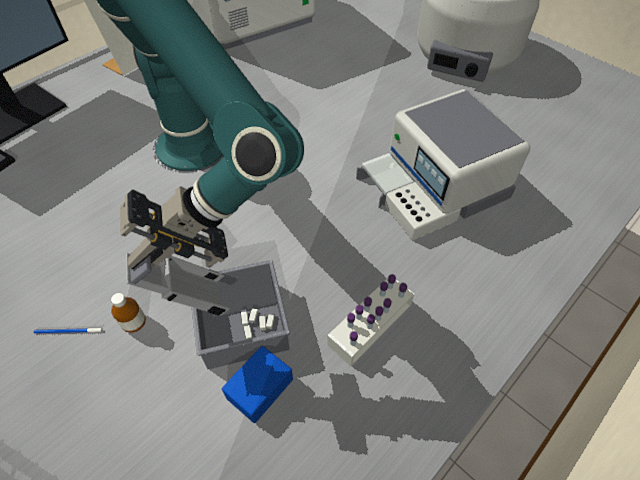

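Run:
```python
from h import *
for tl,mz in ((.6,135),(.3,150),(0,185)):
    p,r=pour(tl,mz); robot.servo_line(p,feed=90,rotation=r)
P=np.array([433.4,-5,0])-D*15
robot.servo_line(P+[0,0,180],feed=150,rotation=ori(Y0)); print(st())
robot.hold(.3); shot("scene","s5")
for n in ["tray","tray_mouth","tray_grip"]: print(n,pin(n,"scene")[:3])
robot.servo_line(P+[0,0,40],feed=100); robot.hold(.3); print(st())
shot("scene","s6")
for n in ["tray","tray_mouth","tray_grip"]: print(n,pin(n,"scene")[:3])
robot.servo_line(P+[0,0,16],feed=30); print(st())
shot("wrist","w6"); shot("scene","s7")
for n in ["tray","tray_mouth","tray_grip"]: print(n,pin(n,"scene")[:3])
```

```text
(27.4, array([428.8, -19.6, 180. ]), array([-0.8,  0.2, -3.4]), array([-0.19, -0.03,  0.03]), 0.128, 60.0)
tray [(0.9, array([470.3, 101.9, 172.4]))]
tray_mouth [(0.67, array([ 595.9, -286.9,    8.8])), (0.66, array([488.6, 165.8, 165.9]))]
tray_grip [(0.97, array([428.6, -23.2, 200.1]))]
(29.75, array([429. , -19.4,  40.2]), array([-0.1,  0.7, -3.7]), array([-0.22, -0.06, -0.02]), 0.127, 60.0)
tray [(0.69, array([467.8, 101.8,  27.9]))]
tray_mouth [(0.89, array([490.6, 167. ,  25.9]))]
tray_grip [(0.9, array([427.1, -19.6,  62.4]))]
(30.9, array([428.9, -19.2,  16.1]), array([ 0.4,  0.5, -3.2]), array([-0.17, -0.09, -0.02]), 0.127, 60.0)
tray [(0.83, array([466.4, 102.4,   7.3]))]
tray_mouth [(0.89, array([488.4, 168.6,   1.8]))]
tray_grip [(0.93, array([430. , -21. ,  36.4]))]
```

View pics/w6.png

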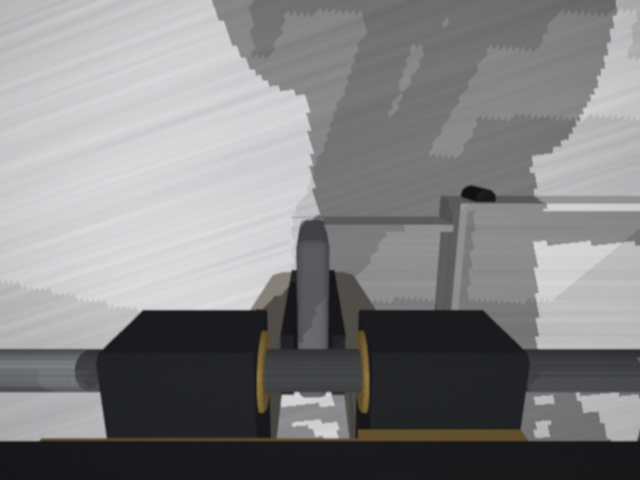

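```bash
cat > push.py <<'E'
from h import *
import sys
a=np.array([468.6,104.9,14.2]); a0=a@D+130-DOCK@D   # tray x at a
def to(x,f): robot.servo_line(a+D*(x-a0),feed=f)
def f():
    F=robot.observe()["contact_force"]; return -(F@D), F@[-D[1],D[0],0], F[2]
E
python3 - <<'E'
from push import *
o=robot.observe()["tcp_pos"]; robot.servo_line([o[0],o[1],14.2],feed=20); print(st())
for x in (-170,-140,-115,-90): to(x,80); print(x,np.round(f(),1))
to(-62,50); print(np.round(f(),1),st())
x=-62; log=[]
while x<-20:
    x+=1.5; to(x,20); F=f(); log.append((x,*np.round(F,1)))
    if F[0]>14 or abs(F[1])>12: break
for l in log: print(*l)
print(st())
E
```

```text
(31.4, array([429. , -19.4,  14.2]), array([ 0.6, -0.3, -3.6]), array([-0.12, -0.14, -0.01]), 0.123, 60.0)
-170 [-0.3  0.4 -2.3]
-140 [-0.8  0.4 -2.3]
-115 [-0.6  1.1 -1.4]
-90 [-2.1  0.5 -0.1]
[-0.8  0.3 -2.3] (34.2, array([473.5, 120.8,  14.1]), array([ 0. ,  0.9, -2.3]), array([ 0.12, -0.16,  0.05]), 0.126, 60.0)
-60.5 -0.6 -0.1 -1.7
-59.0 -0.1 0.2 -2.7
-57.5 0.1 -0.2 -2.9
-56.0 0.2 0.2 -3.1
-54.5 -0.2 0.1 -2.7
-53.0 -0.3 0.4 -3.3
-51.5 0.6 -0.6 -2.7
-50.0 0.2 1.4 -3.4
-48.5 0.1 0.1 -2.6
-47.0 0.3 -0.2 -2.1
-45.5 0.4 0.9 -2.7
-44.0 0.6 -0.1 -3.0
-42.5 0.1 -0.8 -2.8
-41.0 -0.5 0.2 -3.0
-39.5 -0.0 0.4 -2.5
-38.0 1.4 -1.0 -2.1
-36.5 4.4 -0.8 0.3
-35.0 9.1 -0.5 3.0
-33.5 11.7 -0.0 7.0
-32.0 10.5 -0.1 3.2
-30.5 6.6 0.5 2.2
-29.0 3.5 -1.0 -1.3
-27.5 3.2 -1.1 -2.1
-26.0 4.0 -1.3 -2.3
-24.5 2.3 -1.6 -1.8
-23.0 2.3 -1.6 -2.7
-21.5 2.4 -1.3 -2.6
-20.0 2.2 -1.3 -2.3
(41.2, array([486.4, 160.6,  14.2]), array([ 0.5, -2.5, -2.3]), array([-0.74, -0.15, -0.13]), 0.124, 60.0)
```

Run:
```python
from push import *
to(-9,25); print(np.round(f(),1)); x=-9; log=[]
while x<14:
    x+=0.8; to(x,10); F=f(); log.append((round(x,1),*np.round(F,1)))
    if F[0]>11 or abs(F[1])>12: break
for l in log: print(*l)
print(st())
shot("wrist","w7")
```

```text
[-1.5 -0.7 -3.7]
-8.2 -1.2 -1.7 -3.6
-7.4 0.5 -0.0 -2.4
-6.6 1.7 -1.2 -1.9
-5.8 0.3 -1.1 -2.8
-5.0 -0.9 -1.3 -3.6
-4.2 -1.3 -0.9 -3.6
-3.4 -2.1 -0.9 -3.7
-2.6 -1.7 -2.5 -4.3
-1.8 -2.0 -1.1 -3.3
-1.0 0.2 -1.5 -2.2
-0.2 0.2 -0.8 -1.4
0.6 0.3 -0.5 -1.8
1.4 3.5 0.8 0.1
2.2 6.1 0.9 3.6
3.0 7.5 1.9 5.0
3.8 10.7 2.1 7.0
4.6 14.1 2.7 8.3
(46.04, array([492.6, 180.2,  14.1]), array([ -6.8, -12.6,   8.3]), array([-1.49,  0.82,  0.03]), 0.126, 60.0)
```

Run:
```python
from push import *
to(2.0,10); print(np.round(f(),1))
grip(0.5,20); robot.hold(.2); print(st())
o=robot.observe()["tcp_pos"]; robot.servo_line(o+[0,0,120],feed=80)
robot.servo_line(o-D*60+[0,0,180],feed=120); robot.hold(.2)
shot("wrist","w8"); 
for n in ["tray","tray_grip","analyser"]: print(n,pin(n,"wrist")[:3])
for c in ("catch_left","catch_right"): print(pin(c,"wrist")[:2])
g=[p for c,p in pin("tray_grip","wrist")][0]-DOCK; print("grip in dock",g@D,g@[-D[1],D[0],0])
shot("scene","s8")
for n in ["bin","tray_grip","tube_rack","reagent","tip_box","cuv0"]: print(n,pin(n,"scene")[:5])
print(st())
```

```text
[6.3 0.8 2.7]
(47.36, array([493.2, 181.3,  14.2]), array([-0.4, -0.3, -0.2]), array([ 0.05, -0.1 , -0.05]), 0.501, 0.0)
tray []
tray_grip [(0.79, array([495.1, 181.4,  32.6]))]
analyser [(0.75, array([534.5, 304.4,   0.8]))]Traceback (most recent call last):
  File "<stdin>", line 8, in <module>
  File "h.py", line 6, in pin
    return [(round(d["confidence"],2),(R.T@(np.array(d["at"])-t)).round(1)) for d in viewer.pinpoint(n,cam)]
                                                                                     ~~~~~~~~~~~~~~~^^^^^^^
ValueError: it knows: analyser, bay_mouth, bin, cuv, dock, reagent, tip_box, tray, tray_grip, tray_mouth, tube_rack
```

View pics/w8.png

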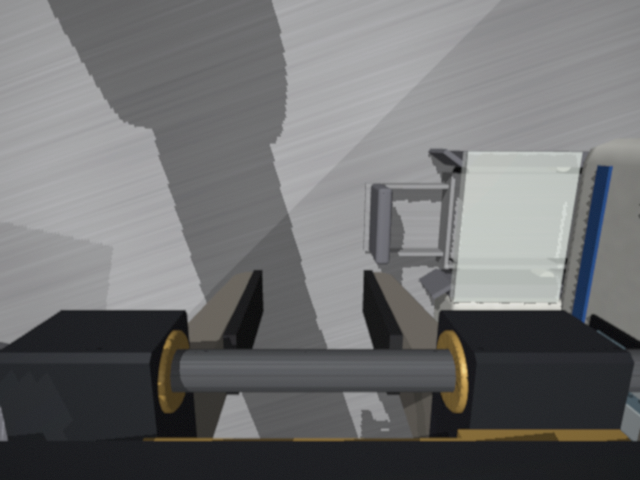

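Run:
```python
from h import *
shot("scene","s9")
for n in ["bin","tube_rack","reagent","tip_box","cuv0"]: print(n,pin(n,"scene")[:5])
print(st()); print(robot.job_done())
```

```text
bin [(0.89, array([ 568.5, -270.4,   -2.4]))]
tube_rack [(0.95, array([778.9, -81.1,   1. ]))]
reagent [(0.68, array([ 387.7, -451.5,    2.2])), (0.56, array([528.8, 301.2,   4.8]))]
tip_box [(0.87, array([ 7.080e+02, -3.528e+02, -2.000e-01])), (0.66, array([491.2, 178.9,  33.9]))]
cuv0 [(0.66, array([ 604.1, -251.7,   12.5])), (0.62, array([ 613.7, -235.5,   10.6])), (0.56, array([ 566.9, -270.3,    8.7])), (0.5, array([ 593.4, -289.4,   11.5])), (0.41, array([ 576.3, -255.4,   11.2]))]
(50.57, array([474.8, 124.2, 194.2]), array([ 1. , -0.3, -0.3]), array([ 0.05, -0.13,  0.  ]), 0.5, 0.0)
the job is handed in; nothing more can be done
None
```

The job is handed in at about 51 s. All five cuvettes are in the bin, and the empty tray is back in its bay against the stop and released. The push force points to a click past the catch, though the rollers can't be seen. The bin and the other things on the bench were measured where they started, within a few mm.

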